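Level the filter media and lay the drip plate back on

TASK

The ceramic media was tipped into the filter tray in a heap. First draw the clear drip plate out of the tray's back slot and lay it down flat on the draining mat, handle up, without letting it drop, and let go. Then spread the five blocks into one even layer over the whole tray floor - lying flat, none on top of another, a good finger's breadth between neighbours side by side, none of the three slotted panels left bare - and finally lay the plate over them, handle up, fully home on the corner posts and flush with the rim, leaving the cup, tweezers, jar and scraper where they are.

Things in the scene. Friction and masses are not known exactly. Their poses are not given: they have to be found in the camera images.
- tray: grey plastic filter media tray, fixed. Origin: centre of its underside; own y along its length, own x across (+x: back, -x: front), z up. Inside 270 mm (y) x 170 mm (x); walls 5 mm thick, 64 mm high; floor top 6 mm up, with three slotted panels side by side along y, each a third of the length (borders at own y = -45 and +45 mm)
- tray_seat (a point): where the middle of the plate's underside comes to lie when it is home on the tray: 56 mm above the tray's underside, level with the tops of the four white corner posts (16 x 16 mm) that carry it. The plate then is flush with the rim (64 mm), with 4 mm play on every side. Axes as the tray's
- tray_slot (a point): middle of the bottom of the tray's back slot, on the floor: a 12 mm gap between the back wall and the two back corner posts (own x of the tray 73 to 85 mm), 50 mm deep, where the plate stands on edge at the start
- plate_mid (a point): centre of the clear perforated acrylic drip plate, loose, about 0.34 kg: 162 (own x) x 262 (own y) x 8 mm (own z). Own z points out of the handle side. At the start it stands on a long edge in the tray's back slot, own x pointing down, handle side facing away from the tray (tray's +x), top edge 168 mm above the shelf; it draws straight up
- plate_handle (a point): middle of the plate's blue bar handle, 22 mm from plate_mid along the plate's own z: a solid bar at the centre of the plate, 60 mm long (own y), 14 mm wide (own x), standing 32 mm proud of the plate's face (top of the bar 40 mm above the plate's underside)
- mat: ribbed dark rubber draining mat, fixed, 290 mm (own x) x 210 mm (own y), 4 mm thick; origin at the centre of its underside
- block1_c (a point): centre (half-way up) of the middle one of three on the floor, 8 mm apart, of the heap of five alike: cream porous ceramic media block, 40 (own x) x 60 (own y) x 38 mm (own z, up), about 75 g, loose. Its two ends (own +-y, roughly along the tray) are free for the fingers: it can be gripped across its 60 mm length
- block2_c (a point): centre (half-way up) of the front one of three on the floor of the heap of five alike: cream porous ceramic media block, 40 (own x) x 60 (own y) x 38 mm (own z, up), about 75 g, loose. Its two ends (own +-y, roughly along the tray) are free for the fingers: it can be gripped across its 60 mm length
- block3_c (a point): centre (half-way up) of the back one of three on the floor of the heap of five alike: cream porous ceramic media block, 40 (own x) x 60 (own y) x 38 mm (own z, up), about 75 g, loose. Its two ends (own +-y, roughly along the tray) are free for the fingers: it can be gripped across its 60 mm length
- block4_c (a point): centre (half-way up) of the front one of two on top, bridging a gap, of the heap of five alike: cream porous ceramic media block, 40 (own x) x 60 (own y) x 38 mm (own z, up), about 75 g, loose. Its two ends (own +-y, roughly along the tray) are free for the fingers: it can be gripped across its 60 mm length
- block5_c (a point): centre (half-way up) of the back one of two on top, bridging a gap, of the heap of five alike: cream porous ceramic media block, 40 (own x) x 60 (own y) x 38 mm (own z, up), about 75 g, loose. Its two ends (own +-y, roughly along the tray) are free for the fingers: it can be gripped across its 60 mm length
- cup: bystander: blue silicone feeding cup, 72 mm across, 50 mm high; origin under its centre
- tweezers: bystander: stainless feeding tweezers lying flat, 200 mm long (own x); origin at the middle
- jar: bystander: closed food jar, 64 mm across, 75 mm high; origin under its centre
- scraper: bystander: magnet algae scraper, 55 x 85 x 38 mm; origin under its centre
Not all that is in view belongs to the job. What is shaped like the part that bears block5_c but blue, orange or yellow is not meant.

How it is judged:
By the outcome, as a careful person would: the job done as asked, in the order asked, and still so for the second after the job is handed in, with the robot touching nothing.
It also fails if it takes over 72 s, if anything falls off the work surface, if the arm or the gripper's body presses on something with over 40 N, if the wrist force passes 120 N, or if a joint passes its speed limit or range.

ROBOT

A 6-joint arm with a two-finger parallel gripper is mounted at the origin on the work surface. World frame = base frame: x ahead of the robot, y to its left, z up, the work surface at z = 0. Lengths are in mm, angles in rad, forces in N, time in s.
With the tool pointing down it reaches from about 325 to 875 mm from the base axis. Payload 4.4 kg.
Tool frame: the origin (TCP) lies on the centre line of the jaws, within the pads' length; the fingertips stand ahead of it and the grasp point (between the pads) lies 6 mm ahead of it (ctrl.tcp_to_tips is the z of the fingertips in the tool frame, in mm); z points along the fingers, y is the line along which they close (so a half turn about z gives the same grasp; the last joint's range is limited). The gripper opens to 85 mm and grips with 20 to 120 N. Pads are 22 mm wide; open, the fingers measure 114 mm over their backs; the gripper's body (76 mm by 85 mm) begins 54 mm behind the grasp point. The pads swing forward as they close: fully open they stand 13 mm farther back than shut.
Start: joints at [-1.319, 0.207, 1.542, -0, 1.393, -0.15], TCP at [224.857, -529.213, 233.882] pointing down, gripper open.
Joint ranges: [-2.73, 2.73], [-0.86, 2.22], [0.23, 2.46], [-1.11, 4.25], [0.08, 2.63], [-2.82, 2.82]. Speed limits (rad/s): [2.79, 2.79, 3.14, 3.14, 3.14, 3.14].

INTERFACE

Orientations are given as a 3x3 rotation matrix whose columns are the frame's x, y, z axes.
In Python, from plant import ctrl, sensors, optics gives the robot as it stands. Calls block until the motion is done:
- ctrl.move_ptp(position, orientation): joint-space move of the TCP to a pose.
- ctrl.move_l(position, rot=None, vel=150, threshold=None): straight line of the TCP; rot=None keeps the orientation; vel is the mean speed in mm/s. With threshold (N) it stops when the force on the tool has changed by that much, and returns True; else False.
- ctrl.set_joints(angles): joint-space move.
- ctrl.gripper_to(opening, force=None): finger opening in mm; force is the grip in N (None keeps the last); returns when the fingers have stopped.
- ctrl.hold(seconds).
- ctrl.solve_ik(position, orientation): joint angles nearest the present ones, or None.
- sensors.read_state(): the state.
- optics.grab_frame(name): name is "scene" or "top" or "wrist"; returns (picture, depth): 400x640x3 uint8, red, green, blue; 400x640 float32, mm along the optical axis (not along the pixel's ray), 0 where there is no reading.
- optics.camera_params(name): a dict with "mtx" (3x3 intrinsics, pixels), "k1" (the pictures are not rectified: a ray, as slopes to the right and down, at radius r is drawn at 1 + k1 r^2 times it, then the intrinsics apply), "R" (3x3) and "t" (3): a world point X has camera coordinates R X + t; the wrist camera has in their place "T_tool_cam" (4x4, takes a point from camera to tool coordinates, whose origin is the TCP and whose axes are the flange's). Camera axes: x right, y down, z forward; pixel columns grow to the right and rows downward; lengths in mm; the calibration is good to about 2 mm. A picture is of the moment at which its call begins: read the wrist's pose just before it. camera_params takes no time and is no camera call.
A pose or a line that the arm cannot do raises ctrl.MotionError and nothing moves.
- ctrl.finish_job(): hands the job in; it is judged then, once.
The state is a dict: "t": time; "q": joint angles; "qvel": joint speeds; "tau": joint torques, N m; "eef_pos": TCP position; "eef_rot": TCP orientation; "force": force on the tool from outside, world axes, zero at the start; "wrist_torque": the same for the moment, N m; "grip_width": finger opening in mm; "grasp_force": force on a finger pad.
Only numpy, scipy, OpenCV 4.12 (cv2) and the standard library are available. Lean on these libraries where they do the work, as an engineer would, in place of code of your own. Each camera call takes 0.05 s, during which the arm holds its last target. There are 200 camera calls.

## Working session

There is one attempt and no reset: what is moved stays moved. The work goes in short steps, each a Python script; the robot and the scene stay as the last script left them, time stands still between calls to the robot, and variables do not carry over. Pictures are saved under pics/ and viewed, at most 10 in all, crops included, and the job is handed in when it is done.

```bash
ls; mkdir -p pics; cat > h.py <<'E'
import numpy as np, cv2
from plant import ctrl, sensors, optics
def save(name, im): cv2.imwrite('pics/'+name, cv2.cvtColor(im, cv2.COLOR_RGB2BGR))
def cam(name, st=None):
    p=optics.camera_params(name)
    if name=='wrist':
        T=np.array(p['T_tool_cam']); Rw=np.array(st['eef_rot']); 
        Rc=Rw@T[:3,:3]; o=Rw@T[:3,3]+np.array(st['eef_pos'])
    else:
        R=np.array(p['R']); Rc=R.T; o=-R.T@np.array(p['t'])
    return np.array(p['mtx']),p['k1'],Rc,o
def rays(C,uv):
    K,k1,Rc,o=C; uv=np.asarray(uv,float).reshape(-1,2)
    return np.c_[cv2.undistortPoints(uv.reshape(-1,1,2),K,np.array([k1,0,0,0.])).reshape(-1,2) if 0 else und(K,k1,uv),np.ones(len(uv))]
def und(K,k1,uv):
    d=np.c_[(uv[:,0]-K[0,2])/K[0,0],(uv[:,1]-K[1,2])/K[1,1]]; s=d.copy()
    for _ in range(20): s=d/(1+k1*(s**2).sum(1,keepdims=True))
    return s
def onplane(C,uv,z):
    r=rays(C,uv)@C[2].T; return C[3]+r*((z-C[3][2])/r[:,2])[:,None]
def cloud(C,depth):
    v,u=np.mgrid[:depth.shape[0],:depth.shape[1]]
    r=rays(C,np.c_[u.ravel(),v.ravel()])*depth.reshape(-1,1)
    return (r@C[2].T+C[3]).reshape(*depth.shape,3)
def down(a):  # tool x at angle a
    c,s=np.cos(a),np.sin(a); return np.array([[c,s,0],[s,-c,0],[0,0,-1.]])
E
python3 - <<'E'
from h import *
for n in('scene','top'):
    im,d=optics.grab_frame(n); save(n+'0.png',im); np.savez(n+'0.npz',im=im,d=d); C=cam(n); print(n,C[3],C[2][:,2],C[0][0,0],(d==0).mean())
s=sensors.read_state(); print(s['t'],s['eef_rot'],ctrl.tcp_to_tips)
print(optics.camera_params('wrist'))
E
```

```text
pics
scene [1028.55849273 -566.60153929  997.49728958] [-0.39525486  0.44769801 -0.80208484] 440.62862544017133 0.00392578125
top [ 364.47099607  -22.42760877 1225.0179594 ] [ 0.19007067 -0.02196779 -0.98152461] 450.2376093173578 0.0039375
0.1 [[ 9.20363557e-01  3.91063483e-01 -5.24109359e-04]
 [ 3.91063702e-01 -9.20361323e-01  2.05338349e-03]
 [ 3.20633317e-04 -2.09481948e-03 -9.99997754e-01]] 25.0
{'mtx': array([[295.15173203,   0.        , 315.24103889],
       [  0.        , 295.15173203, 197.54780698],
       [  0.        ,   0.        ,   1.        ]]), 'k1': -0.043227507199076795, 'T_tool_cam': array([[-2.85530309e-04, -9.53565442e-01, -3.01185766e-01,
         7.69614672e+01],
       [ 9.99998795e-01,  1.87370547e-04, -1.54124164e-03,
         6.05475233e-01],
       [ 1.52610811e-03, -3.01185843e-01,  9.53564239e-01,
        -1.39908949e+02],
       [ 0.00000000e+00,  0.00000000e+00,  0.00000000e+00,
         1.00000000e+00]])}
```

View pics/scene0.png

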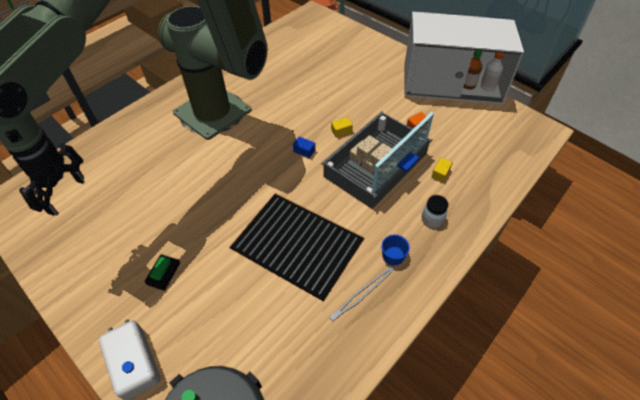

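View pics/top0.png

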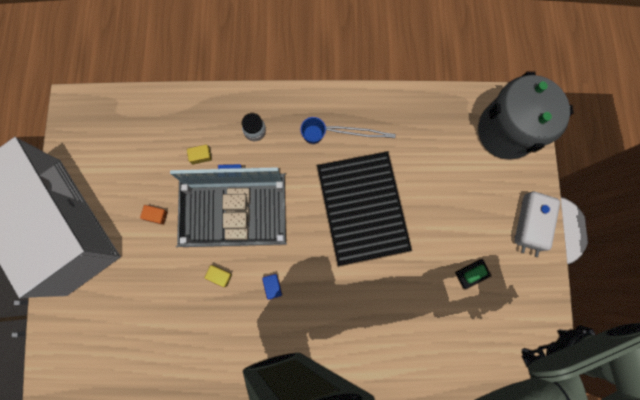

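The scene and top views show the tray at top px (232,210), with the plate standing at its back (top edge row ~178) and the handle at (229,167). The mat is at (364,208). The cream blocks are in the tray at (235,215). The similar blocks outside it don't fit: yellow (199,154) and (218,275), orange (153,214), blue (271,286). Next I'll measure and confirm the blocks in an enlarged crop.

```bash
python3 - <<'E'
from h import *
z=np.load('top0.npz'); im,d=z['im'],z['d']; C=cam('top'); P=cloud(C,d); g=im.max(2)
print('table z',np.median(P[300:340,60:200,2]))
# mat
m=((g<60)&(P[...,2]<12)).astype(np.uint8); m[:,:310]=0; m[:,420:]=0; m[:140]=0; m[280:]=0
m=cv2.morphologyEx(m,cv2.MORPH_CLOSE,np.ones((7,7)))
c=max(cv2.findContours(m,0,2)[0],key=cv2.contourArea)
w=onplane(C,c.reshape(-1,2),4)[:,:2].astype(np.float32); print('mat',cv2.minAreaRect(w))
# tray rim from cloud
sel=(P[...,2]>57)&(P[...,2]<70)&(g<120); sel[:, :165]=0; sel[:,300:]=0; sel[:155]=0; sel[255:]=0
q=P[sel][:,:2].astype(np.float32); print(len(q),'rim',cv2.minAreaRect(q))
for n in('scene','top'):
    z=np.load(n+'0.npz'); im2,d2=z['im'],z['d']; C2=cam(n); P2=cloud(C2,d2)
    # plate
    p=P2[(P2[...,2]>110)&(P2[...,2]<185)&(abs(P2[...,1]-200)<170)&(P2[...,0]>450)&(P2[...,0]<760)]
    print(n,'plate',len(p), p.min(0) if len(p) else 0,p.max(0) if len(p) else 0)
    if len(p)>20:
        l=cv2.fitLine(p[:,:2].astype(np.float32),cv2.DIST_HUBER,0,.01,.01).ravel(); print(l)
    hsv=cv2.cvtColor(im2,cv2.COLOR_RGB2HSV)
    bl=(hsv[...,1]>130)&(abs(hsv[...,0].astype(int)-112)<14)&(P2[...,2]>55)&(abs(P2[...,1]-200)<150)
    p=P2[bl]; print(' handle',len(p), np.median(p,0) if len(p) else 0, (p.min(0),p.max(0)) if len(p) else 0)
    cr=(hsv[...,1]<110)&(g[0,0]>=0)&(im2[...,0]>150)&(P2[...,2]>30)&(P2[...,2]<90)&(abs(P2[...,1]-200)<110)&(P2[...,0]>480)&(P2[...,0]<660)
    for lo,hi in((36,52),(74,90)):
        mm=(cr&(P2[...,2]>lo)&(P2[...,2]<hi)).astype(np.uint8)
        for c in cv2.findContours(mm,0,2)[0]:
            if cv2.contourArea(c)>25:
                k=np.zeros_like(mm); cv2.drawContours(k,[c],-1,1,-1); pp=P2[(k&mm)>0]
                print('  cream',lo,np.median(pp,0).round(),cv2.minAreaRect(pp[:,:2].astype(np.float32)))
    if n=='top': a=cv2.resize(im2[145:265,160:320],None,fx=5,fy=5,interpolation=2)[:590]
    else: b=cv2.resize(im2[90:220,310:470],None,fx=5,fy=4.5,interpolation=2)
save('crop.png',a)
E
```

```text
table z 0.16582853135446385
mat ((570.1513671875, -173.92922973632812), (284.25750732421875, 204.40383911132812), 11.097090721130371)
799 rim ((554.7227172851562, 179.61744689941406), (186.49859619140625, 280.7064208984375), 1.4542421102523804)
scene plate 916 [626.6838647   47.86962393 110.01435905] [643.70206534 315.00996354 173.69232822]
[ 2.6129685e-02 -9.9965858e-01  6.3872577e+02  1.7486092e+02]
 handle 247 [655.78094047 176.99209226  92.42212425] (array([202.42002885,  51.9693733 ,  64.79986222]), array([673.2077184 , 239.13886694, 304.70777925]))
  cream 74 [575. 168.  81.] ((573.8198852539062, 168.8673095703125), (37.12739181518555, 62.35432815551758), 3.289912462234497)
  cream 74 [527. 166.  81.] ((527.0078125, 167.82656860351562), (37.31000518798828, 57.95203399658203), 3.5929834842681885)
top plate 964 [627.48191103  50.47613022 110.14358988] [640.89066696 313.61041594 173.81018616]
[ 2.0827174e-02 -9.9978310e-01  6.3049530e+02  1.9961539e+02]
 handle 62 [664.78027974 179.91723157  93.85048291] (array([212.79879983,  54.28746209,  88.90776335]), array([668.83088018, 208.58159557, 312.36169616]))
  cream 36 [494. 171.  44.] ((493.8675537109375, 169.9062042236328), (22.72379493713379, 56.12347412109375), 1.893723964691162)
  cream 36 [609. 168.  44.] ((608.985107421875, 168.24913024902344), (55.32038116455078, 12.259418487548828), 89.85942077636719)
  cream 74 [526. 168.  82.] ((525.1417846679688, 168.3967742919922), (57.04322052001953, 37.26821517944336), 89.67829132080078)
  cream 74 [574. 169.  82.] ((574.8280029296875, 170.73060607910156), (55.49982833862305, 37.98371887207031), 89.3992919921875)
```

View pics/crop.png

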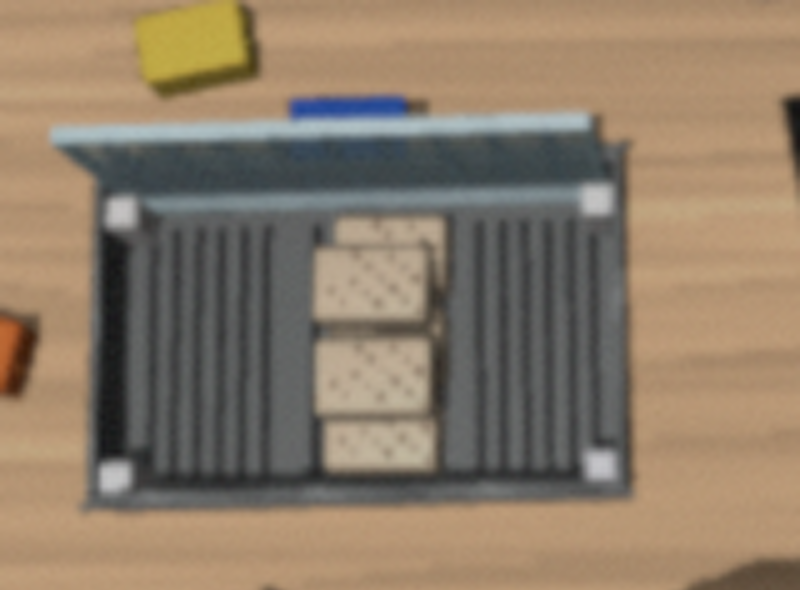

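The crop confirms it: the five cream, speckled blocks are the heap. Two lie on top at crop (372,283) and (373,375), with the floor ones beneath. The white corner posts are at (121,213), (597,199), (115,476) and (601,464). Next I'll refine the tray pose from the posts and check reach.

```bash
cat >> h.py <<'E'
def unit(a): return np.array([np.cos(a),np.sin(a),0.])
Z=np.array([0,0,1.]); MAT=np.array([570.,-174.]); MYAW=np.radians(11.1); A=np.radians(45); N=28
def tool(mid,px,py,pz,sg,n=N,a=A):
    z=np.cos(a)*px-np.sin(a)*pz; y=sg*py; R=np.c_[np.cross(y,z),y,z]
    return mid+n*pz-6*z, R
E
python3 - <<'E'
from h import *
C=cam('top'); uv=np.array([[121,213],[597,199],[115,476],[601,464]])/5+[160,145]-.4
p=onplane(C,uv,56)[:,:2]; own=np.array([[65,127],[65,-127],[-77,127],[-77,-127.]])
M,_=cv2.estimateAffinePartial2D(own,p); s=np.hypot(M[0,0],M[1,0]); th=np.arctan2(M[1,0],M[0,0])
print('tray',M[:,2],np.degrees(th),s,p)
print('handle ends',onplane(C,np.array([[290,108],[405,108]])/5+[160,145]-.4,94), 'plate top',onplane(C,np.array([[52,136],[592,121]])/5+[160,145]-.4,168))
for n,uv in(('cup',(313,130)),('jar',(253,124))): print(n,onplane(C,[uv],50))
th=np.radians(1.4); tx,ty=unit(th),unit(th+np.pi/2)
for sg in(1,-1):
  for h in(0,60,165):
    m=np.array([635,178,87.+h]); t,R=tool(m,-Z,ty,tx,sg); print('slot',sg,h,ctrl.solve_ik(t,R),ctrl.solve_ik(t-100*R[:,2],R) is not None)
  for k in(0,np.pi):
    py=unit(MYAW+k); px=np.cross(py,Z)
    for h in(8,190):
      t,R=tool(np.r_[MAT,h+0.],px,py,Z,sg); print('mat',sg,k,h,ctrl.solve_ik(t,R))
E
```

```text
Traceback (most recent call last):
cv2.error: OpenCV(4.12.0) /io/opencv/modules/calib3d/src/ptsetreg.cpp:1108: error: (-215:Assertion failed) count >= 0 && to.checkVector(2) == count in function 'estimateAffinePartial2D'
```

```bash
python3 - <<'E'
from h import *
C=cam('top'); uv=np.array([[121,213],[597,199],[115,476],[601,464]])/5+[160,145]-.4
p=onplane(C,uv,56)[:,:2].copy(); own=np.array([[65,127],[65,-127],[-77,127],[-77,-127.]])
M,_=cv2.estimateAffinePartial2D(own,p); s=np.hypot(M[0,0],M[1,0]); th=np.arctan2(M[1,0],M[0,0])
print('tray',M[:,2],np.degrees(th),s,p)
print('handle ends',onplane(C,np.array([[290,108],[405,108]])/5+[160,145]-.4,94), 'plate top',onplane(C,np.array([[52,136],[592,121]])/5+[160,145]-.4,168))
for n,uv in(('cup',(313,130)),('jar',(253,124))): print(n,onplane(C,[uv],50))
th=np.radians(1.4); tx,ty=unit(th),unit(th+np.pi/2)
f=lambda q: None if q is None else np.round(q,2)
for sg in(1,-1):
  for h in(0,60,165):
    m=np.array([635,178,87.+h]); t,R=tool(m,-Z,ty,tx,sg); print('slot',sg,h,f(ctrl.solve_ik(t,R)),ctrl.solve_ik(t-100*R[:,2],R) is not None)
  for k in(0,np.pi):
    py=unit(MYAW+k); px=np.cross(py,Z)
    for h in(8,190):
      t,R=tool(np.r_[MAT,h+0.],px,py,Z,sg); print('mat',sg,k,h,f(ctrl.solve_ik(t,R)))
E
```

```text
tray [556.25924249 180.48347495] 1.2361104408811512 0.9964902274121604 [[617.57457885 308.68458945]
 [623.52385642  55.01920582]
 [477.49635076 305.59595611]
 [482.53198028  52.11822228]]
handle ends [[664.47286052 212.23743088  94.        ]
 [664.03587455 152.4067263   94.        ]] plate top [[631.78190311 312.69282871 168.        ]
 [637.35769087  50.28827853 168.        ]]
cup [[777.08723259 -36.55593633  50.        ]]
jar [[795.30875861 128.20174741  50.        ]]
slot 1 0 [ 0.11  1.16  0.52  0.08  2.24 -1.46] False
slot 1 60 [ 0.11  1.11  0.5   0.08  2.32 -1.46] False
slot 1 165 [ 0.11  1.06  0.39  0.1   2.48 -1.43] False
mat 1 0 8 [-0.07  0.52  1.81 -1.06  0.89  0.48]
mat 1 0 190 [-0.07  0.22  1.75 -0.87  1.1   0.12]
mat 1 3.141592653589793 8 [-0.69  0.83  1.25  0.47  1.7   2.16]
mat 1 3.141592653589793 190 [-0.69  0.61  1.2   0.5   1.94  2.29]
slot -1 0 [0.11 1.16 0.52 0.08 2.24 1.68] False
slot -1 60 [0.11 1.11 0.5  0.08 2.32 1.69] False
slot -1 165 [0.11 1.06 0.39 0.1  2.48 1.71] False
mat -1 0 8 [-0.07  0.52  1.81 -1.06  0.89 -2.67]
mat -1 0 190 None
mat -1 3.141592653589793 8 [-0.69  0.83  1.25  0.47  1.7  -0.98]
mat -1 3.141592653589793 190 [-0.69  0.61  1.2   0.5   1.94 -0.85]
```

```bash
cat >> h.py <<'E'
TR=np.array([556.3,180.5]); TH=np.radians(1.22); tx,ty=unit(TH),unit(TH+np.pi/2)
def st(tag):
    s=sensors.read_state(); print(tag,round(s['t'],2),np.round(s['eef_pos'],1),'F',np.round(s['force'],1),'w',round(s['grip_width'],1),'g',round(s['grasp_force'],1)); return s
E
python3 - <<'E'
from h import *
m=np.array([635,181.8,87.])
t,R=tool(m+165*Z,-Z,ty,tx,-1,n=N+20); ctrl.gripper_to(85,80) ; ctrl.move_ptp(t,R); st('hi')
t,R=tool(m,-Z,ty,tx,-1,n=N+20); ctrl.move_l(t,R,vel=200); s=st('lo')
im,d=optics.grab_frame('scene'); save('s1.png',cv2.resize(im[60:220,280:480],None,fx=4,fy=3.7)[:590])
E
```

```text
Traceback (most recent call last):
plant.MotionError: the arm cannot take that pose within its joint ranges
```

```bash
python3 - <<'E'
from h import *
m=np.array([635,181.8,87.])
for a in(30,35,40,45):
  for dn in(0,6,12,20):
    r=[]
    for h in(0,60,90,110,135,165):
      t,R=tool(m+h*Z,-Z,ty,tx,-1,n=N+dn,a=np.radians(a)); q=ctrl.solve_ik(t,R); r.append(None if q is None else round(float(q[4]),2))
    print(a,dn,r)
E
```

```text
30 0 [1.9, 1.98, 2.03, 2.06, 2.1, 2.15]
30 6 [1.91, 2.0, 2.04, 2.07, 2.11, 2.17]
30 12 [1.92, 2.01, 2.05, 2.08, 2.13, 2.18]
30 20 [1.94, 2.02, 2.07, 2.1, 2.14, 2.19]
35 0 [2.01, 2.09, 2.14, 2.17, 2.21, 2.26]
35 6 [2.02, 2.11, 2.15, 2.18, 2.22, 2.28]
35 12 [2.04, 2.12, 2.17, 2.2, 2.24, 2.29]
35 20 [2.05, 2.14, 2.18, 2.22, 2.26, 2.31]
40 0 [2.12, 2.21, 2.25, 2.28, 2.32, 2.37]
40 6 [2.14, 2.22, 2.26, 2.29, 2.34, 2.39]
40 12 [2.15, 2.24, 2.28, 2.31, 2.35, 2.4]
40 20 [2.18, 2.26, 2.3, 2.33, 2.37, 2.43]
45 0 [2.24, 2.32, 2.36, 2.39, 2.43, 2.48]
45 6 [2.26, 2.34, 2.38, 2.41, 2.45, 2.5]
45 12 [2.28, 2.35, 2.4, 2.43, 2.47, 2.52]
45 20 [2.3, 2.38, 2.42, 2.46, 2.5, None]
```

```bash
sed -i 's/A=np.radians(45)/A=np.radians(40)/' h.py; python3 - <<'E'
from h import *
m=np.array([635,181.8,87.])
t,R=tool(m+165*Z,-Z,ty,tx,-1,n=N+20); ctrl.gripper_to(85,80) ; ctrl.move_ptp(t,R); st('hi')
t,R=tool(m,-Z,ty,tx,-1,n=N+20); ctrl.move_l(t,R,vel=200); s=st('lo')
im,d=optics.grab_frame('scene'); save('s1.png',cv2.resize(im[60:220,280:480],None,fx=4,fy=3.7)[:590])
E
```

```text
hi 3.53 [687.2 181.5 257. ] F [0.8 0.7 0.1] w 85.0 g 0.0
lo 4.51 [687.8 182.9  93.6] F [-0.2 -0.4  0.4] w 85.0 g 0.0
```

View pics/s1.png

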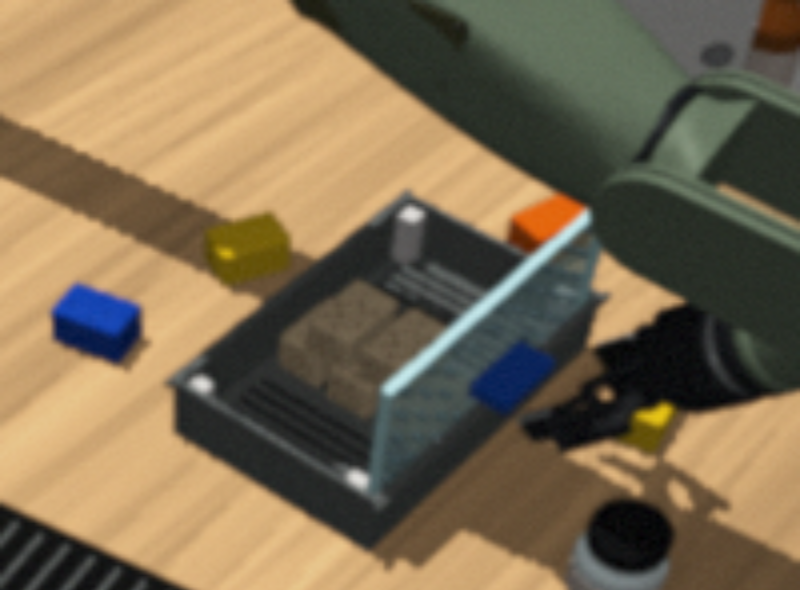

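The picture shows the open fingers at (545,425), just behind the blue handle at (512,378), with the arm clear of the plate. I'll move in, grip and lift.

```bash
python3 - <<'E'
from h import *
from scipy.spatial.transform import Rotation as Ro, Slerp
m=np.array([635,181.8,87.])
t,R=tool(m,-Z,ty,tx,-1); print(ctrl.move_l(t,R,vel=60,threshold=12)); st('in')
ctrl.gripper_to(50,80); s=st('grip')
if s['grip_width']<55 or s['grasp_force']<20: raise SystemExit
p0=np.array(s['eef_pos']); R0=np.array(s['eef_rot'])
# plan
py=unit(MYAW+np.pi); px=np.cross(py,Z)
tm,Rm=tool(np.r_[MAT,150.],px,py,Z,-1)
sl=Slerp([0,1],Ro.from_matrix([R0,Rm]))
p1=p0+165*Z
W=[(p1+(tm-p1)*f+[0,0,60*f*(1-f)*4*.5],sl(f).as_matrix()) for f in(.33,.67)]
print([ctrl.solve_ik(*w) is not None for w in W+[(tm,Rm)]], p1,tm,[w[0] for w in W])
ctrl.move_l(p0+20*Z,vel=60); st('l20')
ctrl.move_l(p1,vel=150); s=st('up')
im,d=optics.grab_frame('scene'); save('s2.png',im)
E
```

```text
False
in 5.04 [667.5 182.6  92.9] F [-0.4 -0.2 -0.7] w 85.2 g 0.0
grip 5.48 [668.1 181.9  93.1] F [ 4.7 -2.6  6.4] w 50.1 g 3.9
```

```bash
python3 - <<'E'
from h import *
s=st('now'); C=cam('wrist',s)
im,d=optics.grab_frame('scene'); w,dw=optics.grab_frame('wrist'); save('s2.png',np.vstack([cv2.resize(im[100:180,380:480],(640,300),interpolation=2),cv2.resize(w,(480,300)).repeat(1,0) if 0 else cv2.copyMakeBorder(cv2.resize(w,(480,300)),0,0,0,160,0)]))
E
```

```text
now 5.48 [668.1 181.9  93.1] F [ 4.7 -2.6  6.4] w 50.1 g 3.9
```

View pics/s2.png

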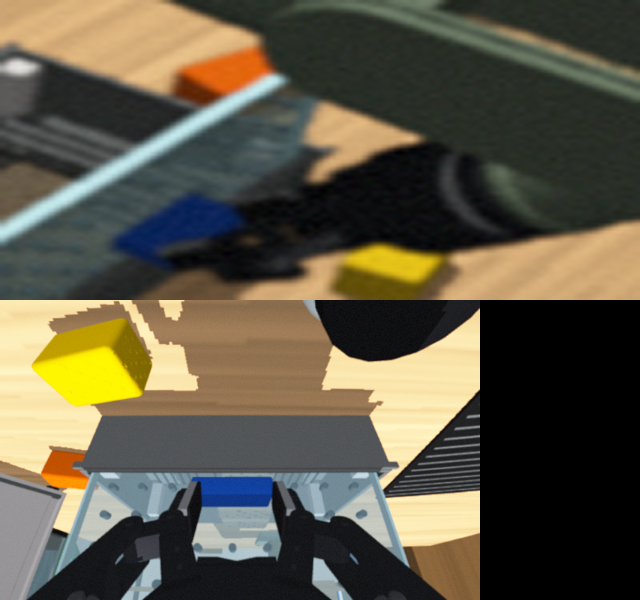

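The top half shows the fingers at (200,250) beside the blue handle. The wrist view below shows the handle at (236,492) between the finger pads at (190,500) and (285,500). The fingers stopped at 50 mm, so I'll check with wrist depth.

```bash
python3 - <<'E'
from h import *
s=st('now'); C=cam('wrist',s); w,d=optics.grab_frame('wrist'); P=cloud(C,d)
hsv=cv2.cvtColor(w,cv2.COLOR_RGB2HSV); b=(hsv[...,1]>120)&(abs(hsv[...,0].astype(int)-112)<14)&(d>0)&(d<400)
v,u=np.nonzero(b); p=P[b]; print('handle px',u.min(),u.max(),v.min(),v.max(),np.percentile(p,[2,50,98],0).round(1))
R=np.array(s['eef_rot']); L=(P-np.array(s['eef_pos']))@R   # tool coords
for y in range(-45,50,5):
    m=(L[...,1]>y-2.5)&(L[...,1]<y+2.5)&(w.max(2)<90)&(d>0)&(L[...,2]>-60)&(L[...,2]<40)&(abs(L[...,0])<25)
    if m.sum()>5: print(y,m.sum(),np.percentile(L[m][:,2],[50,95,99]).round(1))
Lh=L[b]; print('handle tool',np.percentile(Lh,[2,50,98],0).round(1))
E
```

```text
now 5.58 [668.1 181.9  93.1] F [ 3.7 -2.6  6. ] w 50.1 g 3.9
handle px 68 614 0 399 [[640.9 127.3  74.7]
 [668.  181.   92.1]
 [780.8 209.7 145.5]]
-45 1308 [-55.7  36.7  38.9]
-40 831 [-53.4  37.6  38.9]
-35 705 [-40.7  38.1  39.4]
-30 574 [-48.4  38.4  39.3]
-25 1356 [-30.1  36.6  39.1]
-20 87 [37.6 39.6 39.8]
-15 87 [37.7 39.5 39.9]
-10 92 [37.6 39.5 39.9]
-5 90 [37.6 39.5 39.7]
0 91 [37.6 39.2 39.6]
5 94 [37.6 39.5 39.7]
10 81 [37.7 39.5 39.8]
15 89 [37.7 39.5 39.6]
20 93 [37.7 39.6 39.8]
25 1249 [-29.5  36.6  39. ]
30 544 [-48.6  38.4  39.4]
35 703 [-44.7  38.3  39.4]
40 804 [-53.   37.6  39. ]
45 1263 [-55.1  36.6  38.8]
handle tool [[-21.5 -27.8 -75.2]
 [  1.7   0.9   4.3]
 [ 97.5  56.5  16.7]]
```

```bash
python3 - <<'E'
from h import *
ctrl.gripper_to(40,80); st('40')
s=sensors.read_state(); C=cam('wrist',s); w,d=optics.grab_frame('wrist'); P=cloud(C,d)
L=(P-np.array(s['eef_pos']))@np.array(s['eef_rot'])
g=w.max(2)<70
for z0 in range(-40,36,6):
    m=g&(d>0)&(abs(L[...,2]-z0)<3)&(abs(L[...,0])<25)&(abs(L[...,1])<60)
    a=L[m&(L[...,1]>0)]; c=L[m&(L[...,1]<0)]
    if len(a)>3 and len(c)>3: print(z0,len(a),np.percentile(a[:,1],[2,98]).round(),np.percentile(a[:,0],[2,98]).round(),np.percentile(c[:,1],[2,98]).round())
save('w3.png',cv2.resize(w[200:400,180:450],None,fx=2.9,fy=2.9,interpolation=2))
E
```

```text
40 5.9 [668.6 182.6  94.2] F [ 4.5 -0.8  8.6] w 40.1 g 4.6
-40 247 [21. 41.] [-6. 14.] [-40. -20.]
-34 276 [20. 22.] [-10.  11.] [-21. -19.]
-28 186 [20. 34.] [-7. 11.] [-33. -19.]
-22 176 [21. 34.] [-7. 11.] [-33. -19.]
-16 165 [21. 34.] [-10.  11.] [-32. -19.]
-10 139 [21. 33.] [-10.  11.] [-32. -19.]
-4 82 [21. 31.] [-9. 11.] [-30. -19.]
```

View pics/w3.png

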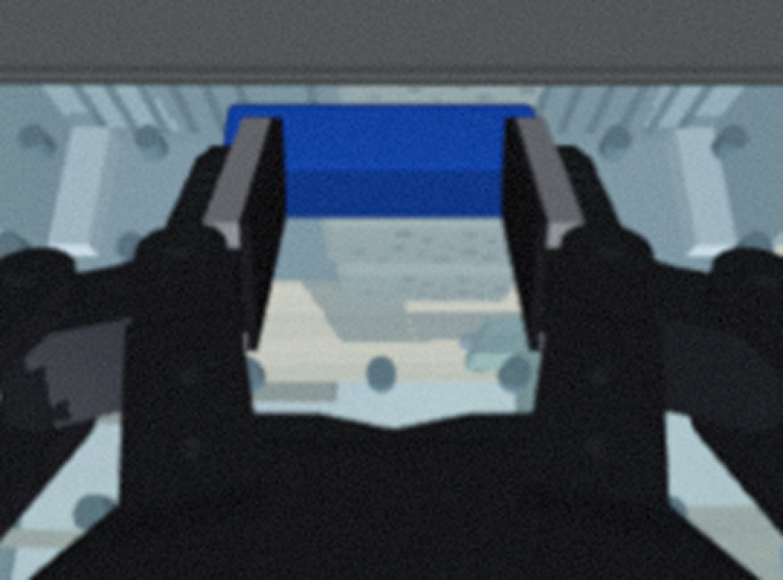

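The crop shows the pads, at (245,180) and (535,180), closed in front of the handle bar instead of around its ends. I'll open, back off and measure where the fingertips really are.

```bash
python3 - <<'E'
from h import *
ctrl.gripper_to(85,80); s=st('open'); p=np.array(s['eef_pos'])
m=np.array([635,181.8,87.])
t,R=tool(m,-Z,ty,tx,-1,n=N+20); ctrl.move_l(t,R,vel=150)
for o in(85,66):
    ctrl.gripper_to(o); s=st(o); C=cam('wrist',s); w,d=optics.grab_frame('wrist'); P=cloud(C,d)
    L=(P-np.array(s['eef_pos']))@np.array(s['eef_rot'])
    for sg in(1,-1):
        k=(d>0)&(abs(L[...,0])<14)&(L[...,1]*sg>o/2-4)&(L[...,1]*sg<o/2+18)&(L[...,2]>-40)
        h,e=np.histogram(L[k][:,2],np.arange(-40,41,4)); print(sg,h)
hsv=cv2.cvtColor(w,cv2.COLOR_RGB2HSV); b=((hsv[...,1]>120)&(abs(hsv[...,0].astype(int)-112)<14)&(d>0)&(abs(L[...,1])<45)&(L[...,2]>0)&(L[...,2]<60)).astype(np.uint8)
q=P[b>0]; print('handle',len(q),np.percentile(q,[1,50,99],0).round(1))
top=q[q[:,2]>90.5]; print('own',((top[:,:2]-TR)@np.c_[tx[:2],ty[:2]]).min(0),((top[:,:2]-TR)@np.c_[tx[:2],ty[:2]]).max(0))
E
```

```text
open 6.46 [666.4 182.5  90.9] F [ 0.2  0.3 -0.9] w 84.5 g 0.0
85 6.96 [686.3 183.   91.7] F [-1.2  0.  -0.1] w 85.2 g 0.0
1 [310 310 270 254 215 206 132  30   0   0   0   0   0   0   0   0   0   0
   0   0]
-1 [325 296 256 260 216 178 132  33   0   0   0   0   0   0   0   0   0   0
   0   0]
66 7.34 [686.8 182.9  91.7] F [-1.2  0.9 -0.4] w 66.2 g 0.0
1 [217 260 246 230 206 188 176 129  69   1   0   0   0   0   0   0   0   0
   0   0]
-1 [212 253 257 208 207 196 164 144  63   3   0   0  43  33  25   0   0   0
   0   0]
handle 3833 [[644.1 155.6  78.7]
 [672.  184.5  90.6]
 [674.4 213.4  93.8]]
own [ 85.06095196 -44.82579953] [118.62364587  31.12266871]
```

```bash
python3 - <<'E'
from h import *
s=st('now'); R=np.array(s['eef_rot'])
for n in('scene',):
    im,d=optics.grab_frame(n); P=cloud(cam(n),d); L=(P-np.array(s['eef_pos']))@R
    k=(d>0)&(abs(L[...,0])<20)&(abs(L[...,1])<60)&(L[...,2]>-60)&(L[...,2]<60)&(im.max(2)<60)&(P[...,2]>30)
    h,e=np.histogram(L[k][:,2],np.arange(-60,61,5)); print(n,dict(zip(e[:-1],h)))
E
```

```text
now 7.39 [686.8 182.9  91.6] F [-0.4 -0.3 -0.2] w 65.8 g 0.0
scene {np.int64(-60): np.int64(12), np.int64(-55): np.int64(5), np.int64(-50): np.int64(7), np.int64(-45): np.int64(7), np.int64(-40): np.int64(8), np.int64(-35): np.int64(12), np.int64(-30): np.int64(15), np.int64(-25): np.int64(16), np.int64(-20): np.int64(17), np.int64(-15): np.int64(12), np.int64(-10): np.int64(9), np.int64(-5): np.int64(1), np.int64(0): np.int64(0), np.int64(5): np.int64(1), np.int64(10): np.int64(2), np.int64(15): np.int64(5), np.int64(20): np.int64(2), np.int64(25): np.int64(0), np.int64(30): np.int64(0), np.int64(35): np.int64(0), np.int64(40): np.int64(0), np.int64(45): np.int64(36), np.int64(50): np.int64(13), np.int64(55): np.int64(2)}
```

Both cameras put the fingertips about 20 mm farther back than stated: z ≈ -5 in the tool frame at 66 mm opening. I'll use a grasp point of z = -13 and redo the grip.

```bash
sed -i 's/return mid+n\*pz-6\*z, R/return mid+n*pz+GZ*z, R/; s/N=28/N=23; GZ=13/' h.py; cat > grip.py <<'E'
from h import *
from scipy.spatial.transform import Rotation as Ro, Slerp
m=np.array([635,182.5,87.])
ctrl.gripper_to(82,80)
t,R=tool(m,-Z,ty,tx,-1,n=N+18); ctrl.move_l(t,R,vel=100,threshold=8); st('pre')
t,R=tool(m,-Z,ty,tx,-1); print(ctrl.move_l(t,R,vel=50,threshold=8)); st('in')
ctrl.gripper_to(50,80); s=st('grip')
if s['grip_width']<55 or s['grasp_force']<20: raise SystemExit('no grip')
p0=np.array(s['eef_pos']); R0=np.array(s['eef_rot'])
py=unit(MYAW+np.pi); px=np.cross(py,Z)
tm,Rm=tool(np.r_[MAT,150.],px,py,Z,-1)
sl=Slerp([0,1],Ro.from_matrix([R0,Rm])); p1=p0+165*Z
W=[(p1+(tm-p1)*f+[0,0,120*f*(1-f)],sl(f).as_matrix()) for f in(.33,.67)]
print([ctrl.solve_ik(*w) is not None for w in [(p1,R0)]+W+[(tm,Rm)]], p1,tm)
ctrl.move_l(p0+20*Z,vel=60); st('l20')
ctrl.move_l(p1,vel=170); s=st('up')
im,d=optics.grab_frame('scene'); save('s4.png',im[:, 100:600])
E
python3 grip.py
```

```text
pre 8.14 [667.4 183.2  77. ] F [ 0.7 -0.2 -0.1] w 82.2 g 0.0
False
in 8.65 [650.2 182.8  77.5] F [ 0.9  0.6 -0.3] w 81.8 g 0.0
grip 8.98 [650.5 182.9  77.7] F [2.3 0.5 2.2] w 58.3 g 86.5
[True, True, True, True] [650.50810323 182.89587    242.68315905] [ 568.08275503 -164.2277207   164.64376107]
l20 9.47 [650.5 182.9  98.1] F [ 0.  -0.1 -2.5] w 58.0 g 85.9
up 10.47 [649.9 182.8 241. ] F [ 1.2 -0.1 -4.4] w 58.3 g 86.2
```

```bash
ls pics
```

```text
crop.png
s1.png
s2.png
s4.png
scene0.png
top0.png
w3.png
```

Gripped (58 mm, 86 N) and lifted, and the wrist force matches the plate's weight. On to the mat.

```bash
cat > lay.py <<'E'
from h import *
from scipy.spatial.transform import Rotation as Ro, Slerp
s=st('0'); p1=np.array(s['eef_pos']); R0=np.array(s['eef_rot'])
py=unit(MYAW+np.pi); px=np.cross(py,Z)
tm,Rm=tool(np.r_[MAT,110.],px,py,Z,-1)
sl=Slerp([0,1],Ro.from_matrix([R0,Rm]))
q=np.array(s['q'])
for f in(.5,1):
    w=(p1+(tm-p1)*f+[0,0,160*f*(1-f)],sl(f).as_matrix()); qn=np.array(ctrl.solve_ik(*w)); print(np.round(qn-q,2)); q=qn
    ctrl.move_ptp(*w); st(f)
t,_=tool(np.r_[MAT,20.],px,py,Z,-1); ctrl.move_l(t,Rm,vel=100); st('20')
im,d=optics.grab_frame('scene'); save('s5.png',im[80:400,150:550])
P=cloud(cam('scene'),d); hsv=cv2.cvtColor(im,cv2.COLOR_RGB2HSV)
# plate pixels: pale cyan above mat
k=(d>0)&(P[...,2]>8)&(P[...,2]<45)&(abs(P[...,0]-570)<170)&(abs(P[...,1]+174)<120)&(hsv[...,1]<110)
q=P[k]; A_=np.c_[q[:,:2]-MAT,np.ones(len(q))]
for _ in range(6):
    c=np.linalg.lstsq(A_,q[:,2],rcond=None)[0]; r=q[:,2]-A_@c; g=abs(r)<max(3,1.5*np.median(abs(r))); A_,q=A_[g],q[g]
print('plane',len(q),c)
E
python3 lay.py
```

```text
0 10.53 [649.8 182.8 240.5] F [-0.3  0.5 -2.9] w 58.2 g 86.2
[-0.37 -0.46  0.67  0.15 -0.59 -1.26]
0.5 11.68 [608.9   9.8 222.2] F [ 0.   0.1 -3.6] w 58.1 g 86.1
[-0.45  0.28 -0.03  0.29  0.14 -1.37]
1 12.92 [ 568.9 -163.6  124.9] F [ 1.   0.6 -3.2] w 58.2 g 86.2
20 13.97 [ 568.6 -164.6   35.3] F [-0.1 -0.6 -3.4] w 58.1 g 86.2
plane 3048 [ 9.51474113e-03 -5.62553515e-02  2.56958604e+01]
```

View pics/s5.png

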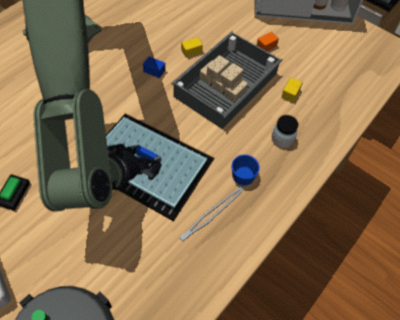

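The plate hangs flat over the mat at (160,160), handle up and inside the mat outline, with about 3° of tilt. I'll trim that out, touch down and release.

```bash
cat > drop.py <<'E'
from h import *
from scipy.spatial.transform import Rotation as Ro
s=st('0'); p=np.array(s['eef_pos']); R=Ro.from_rotvec([.05,.008,0]).as_matrix()@np.array(s['eef_rot'])
ctrl.move_l(p-[0,0,6],R,vel=40); st('trim')
print(ctrl.move_l(p-[0,0,28],R,vel=20,threshold=5)); s=st('down')
ctrl.gripper_to(75); s=st('rel'); R=np.array(s['eef_rot']); p=np.array(s['eef_pos'])
ctrl.move_l(p-75*R[:,2],vel=150); p=np.array(sensors.read_state()['eef_pos'])
ctrl.move_ptp([520,40,330],down(TH)) if ctrl.solve_ik([520,40,330],down(TH)) is not None else print('noik')
s=st('away')
for n in('top',):
    im,d=optics.grab_frame(n); np.savez('top1.npz',im=im,d=d); P=cloud(cam(n),d); hsv=cv2.cvtColor(im,cv2.COLOR_RGB2HSV)
    k=(d>0)&(P[...,2]>7)&(P[...,2]<18)&(abs(P[...,0]-570)<180)&(abs(P[...,1]+174)<130)
    q=P[k]; print('plate',len(q),np.median(q[:,2]),cv2.minAreaRect(q[:,:2].astype(np.float32)), np.linalg.lstsq(np.c_[q[:,:2]-MAT,np.ones(len(q))],q[:,2],rcond=None)[0])
    b=(d>0)&(P[...,2]>30)&(P[...,2]<55)&(abs(P[...,0]-570)<60)&(abs(P[...,1]+174)<60); q=P[b]; print('handle',len(q),np.median(q[:,2]),cv2.minAreaRect(q[:,:2].astype(np.float32)) if len(q) else 0)
E
python3 drop.py
```

```text
0 14.02 [ 568.7 -164.7   35.5] F [-0.7  0.2 -2.9] w 57.9 g 86.2
trim 14.29 [ 568.4 -164.9   29.1] F [-0.3  0.6 -3.7] w 58.4 g 86.2
True
down 14.85 [ 568.8 -164.7   22.5] F [ 1.  -2.4  4.8] w 58.4 g 87.0
rel 15.16 [ 567.7 -164.1   20.4] F [-0.3  0.2 -0.9] w 75.1 g 0.0
away 17.9 [519.9  39.9 329.3] F [-0.   0.3 -0.4] w 75.3 g 0.0
plate 5400 11.813398728065067 ((569.7839965820312, -171.16015625), (309.4857177734375, 255.9450225830078), 0.7748469114303589) [9.17549246e-04 9.75816946e-04 1.18001901e+01]
handle 129 43.21316535917799 ((570.479248046875, -174.79457092285156), (59.54639434814453, 14.676151275634766), 11.61892032623291)
```

The plate is flat on the mat: handle at (570.5,-174.8), yaw 11.6°, released. Next come the two top blocks, which go to the left column.

```bash
cat >> h.py <<'E'
def own2w(x,y): return TR+x*tx[:2]+y*ty[:2]
def w2own(p): return (np.asarray(p)-TR)@np.c_[tx[:2],ty[:2]]
def pick_place(xy,zc,yaw,dst,op=80,hi=118):
    z=zc-5; Rp=down(yaw)
    p=np.r_[xy,hi]; ctrl.gripper_to(op,45); ctrl.move_ptp(p,Rp)
    if ctrl.move_l(np.r_[xy,z],Rp,vel=160,threshold=15): st('CONTACT'); ctrl.move_l(p,vel=100); raise SystemExit
    ctrl.gripper_to(45,45); s=st('grip')
    if s['grip_width']<54 or s['grasp_force']<15: raise SystemExit('nogrip')
    ctrl.move_l(np.r_[xy,hi],vel=200)
    d=own2w(*dst); ctrl.move_l(np.r_[d,hi],down(TH),vel=220); ctrl.move_l(np.r_[d,29.],vel=200)
    print('touch',ctrl.move_l(np.r_[d,16.],vel=35,threshold=4)); st('placed')
    ctrl.gripper_to(67); ctrl.move_l(np.r_[d,hi],vel=220)
def look():
    s=sensors.read_state(); C=cam('wrist',s); w,d=optics.grab_frame('wrist'); P=cloud(C,d)
    hsv=cv2.cvtColor(w,cv2.COLOR_RGB2HSV); o=((P[...,:2]-TR)@np.c_[tx[:2],ty[:2]])
    for lo,hi in((38,50),(76,90)):
        m=((d>0)&(P[...,2]>lo)&(P[...,2]<hi)&(abs(o[...,0])<80)&(abs(o[...,1])<118)&(hsv[...,0]<35)&(hsv[...,1]>25)&(hsv[...,2]>60)).astype(np.uint8)
        m=cv2.morphologyEx(m,cv2.MORPH_OPEN,np.ones((5,5)))
        n,lab,stt,_=cv2.connectedComponentsWithStats(m)
        for i in range(1,n):
            if stt[i,4]>150:
                q=o[lab==i].astype(np.float32); print('blk',lo,stt[i,4],'z',round(float(np.median(P[...,2][lab==i])),1),[np.round(v,1) for v in cv2.minAreaRect(q)])
    return w,d,P,o
E
python3 - <<'E'
from h import *
Rm=down(TH)
print([ctrl.solve_ik(np.r_[own2w(*p),h],Rm) is not None for p in((40,80),(-40,80),(40,-80),(-54,-12),(42,-12)) for h in(20,118)])
ctrl.move_ptp([575,174,230],Rm); st('look'); w,d,P,o=look(); save('w6.png',w)
E
```

```text
[True, True, True, True, True, True, True, True, True, True]
look 18.68 [575.4 173.3 230.5] F [ 0.3 -0.2  0.7] w 74.8 g 0.0
blk 38 433 z 43.8 [array([ 41.1, -14.4]), array([58.5, 10.3]), np.float64(88.8)]
blk 76 1270 z 81.8 [array([ 12.3, -10.5]), array([28.4, 59.9]), np.float64(0.3)]
blk 76 1925 z 81.7 [array([-30.4, -11.9]), array([39.3, 60.1]), np.float64(0.5)]
```

```bash
python3 - <<'E'
from h import *
pick_place(own2w(17.8,-10.8),63,TH,(40,80))
pick_place(own2w(-30.4,-11.9),63,TH,(-40,80))
ctrl.move_ptp(np.r_[own2w(20,10),250],down(TH)); st('look'); w,d,P,o=look(); save('w7.png',w)
E
```

```text
grip 20.32 [576.6 170.4  60.6] F [ 0.9 -0.2  6.5] w 59.1 g 49.5
touch True
placed 22.27 [596.8 261.9  22.2] F [-0.6 -0.1  3.3] w 59.0 g 50.0
grip 24.77 [527.9 168.3  59.8] F [-0.2  0.3  3.4] w 59.3 g 49.5
touch True
placed 26.72 [516.8 260.2  21.6] F [0.6 1.  3.5] w 59.1 g 50.0
look 28.24 [574.4 191.  247. ] F [-0.4 -0.3  1.2] w 66.8 g 0.0
blk 38 594 z 43.7 [array([40.3, 89.3]), array([42.7, 39.1]), np.float64(89.7)]
blk 38 614 z 43.7 [array([ 30.4, -14.3]), array([17.5, 58.6]), np.float64(0.2)]
blk 38 1514 z 43.7 [array([ -7.9, -13.1]), array([59.1, 40.1]), np.float64(89.7)]
blk 38 537 z 43.8 [array([-38.8,  91.9]), array([38.5, 37.2]), np.float64(0.4)]
blk 38 1368 z 43.7 [array([-55.5,  -9.9]), array([58.9, 39.4]), np.float64(88.9)]
```

```bash
python3 - <<'E'
from h import *
pick_place(own2w(41.3,-14.3),25,TH,(40,-80),op=74,hi=90)
pick_place(own2w(-7.9,-13.1),25,TH,(0,0),op=74,hi=90)
pick_place(own2w(-55.5,-9.9),25,TH,(-40,-80),op=74,hi=90)
ctrl.move_ptp(np.r_[own2w(20,-20),250],down(TH)); st('look'); w,d,P,o=look(); save('w8.png',w)
E
```

```text
grip 30.09 [600.2 167.5  22.7] F [0.3 0.4 6.7] w 59.2 g 49.8
touch True
placed 31.82 [600.  101.7  22.4] F [-0.5 -0.   2.7] w 58.7 g 48.8
grip 34.08 [550.5 167.4  21.8] F [ 0.8 -0.6  3. ] w 59.1 g 50.6
touch True
placed 35.62 [558.6 180.8  21.5] F [0.3 0.5 2.5] w 59.2 g 51.0
grip 37.78 [502.8 169.7  21.6] F [ 1.  -0.1  2.7] w 59.2 g 50.2
touch True
placed 39.55 [520.2  99.9  21.4] F [-0.2 -0.2  3. ] w 59.0 g 50.6
look 41.02 [575.  160.5 247. ] F [ 0.5  0.1 -0.5] w 66.6 g 0.0
blk 38 778 z 43.8 [array([40.4, 90.6]), array([37.5, 39.4]), np.float64(89.1)]
blk 38 734 z 43.6 [array([ 40. , -67.5]), array([39.2, 35.3]), np.float64(0.6)]
blk 38 1538 z 43.8 [array([1.3, 0. ]), array([39.2, 60.3]), np.float64(0.5)]
blk 38 772 z 44.0 [array([-39.1,  90.9]), array([39.6, 38.8]), np.float64(89.8)]
blk 38 828 z 43.6 [array([-39. , -69.4]), array([38.9, 37.9]), np.float64(1.0)]
```

View pics/w8.png

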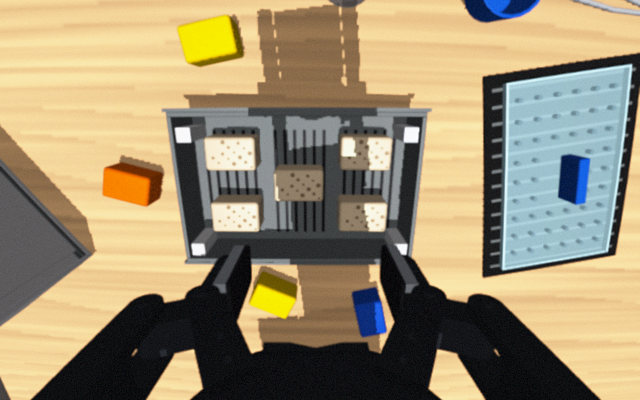

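The wrist view shows all five blocks flat in a 2-1-2 pattern: (232,153), (236,214), (299,183), (366,152), (362,214). Every panel is covered. The plate lies inside the mat with its handle at (573,180). I'll refine the tray and handle poses from this frame.

```bash
python3 - <<'E'
from h import *
s=sensors.read_state(); C=cam('wrist',s); w,d=optics.grab_frame('wrist'); P=cloud(C,d); hsv=cv2.cvtColor(w,cv2.COLOR_RGB2HSV)
m=((hsv[...,1]<25)&(hsv[...,2]>150)&(d>0)&(P[...,2]>50)&(P[...,2]<62)).astype(np.uint8)
n,l,q,c=cv2.connectedComponentsWithStats(m)
for i in range(1,n):
    if q[i,4]>60: p=onplane(C,[c[i]],56)[0,:2]; print('post',c[i].round(),q[i,2:],w2own(p).round(1))
b=((hsv[...,1]>120)&(abs(hsv[...,0].astype(int)-112)<14)&(d>0)&(P[...,2]>38)&(P[...,2]<50)&(P[...,1]<-90)).astype(np.uint8)
p=P[b>0]; print('handle',len(p),np.median(p,0),cv2.minAreaRect(p[:,:2].astype(np.float32)))
# plate & rim from wrist depth, top plate area
k=(d>0)&(P[...,2]>58)&(P[...,2]<70)&(abs(P[...,0]-556)<130)&(abs(P[...,1]-180)<170)
o=w2own(P[k][:,:2]); 
for a,bx in((0,1),(1,0)):
    for sg in(1,-1):
        e=o[(o[:,a]*sg>(80,128)[a])&(o[:,a]*sg<(102,152)[a])&(abs(o[:,bx])<(60 if a else 100))]; print('wall',a,sg,len(e),np.percentile(e[:,a],[2,50,98]).round(1) if len(e) else 0)
for sg in(0,1,2,3):
    y=np.radians(11.6)+(sg&1)*np.pi; y2=TH+np.pi/2+(sg&1)*np.pi
    print(sg,[ctrl.solve_ik(x,down(yy)) is not None and round(float(ctrl.solve_ik(x,down(yy))[5]),2) for x,yy in(([570.5,-174.8,22],y),([570.5,-174.8,170],y),(np.r_[TR,170],y2),(np.r_[TR,70],y2))])
E
```

```text
post [182. 134.] [ 17  16 234] [ 63.5 126.9]
post [411. 133.] [ 17  16 215] [  63.3 -126.7]
post [197. 249.] [ 14  12 160] [-78.2 127. ]
post [402. 247.] [ 14  12 108] [ -76.5 -129.2]
handle 590 [ 571.63217649 -171.28538249   43.04127066] ((570.9019165039062, -173.05142211914062), (58.90241241455078, 16.171110153198242), 11.776322364807129)
wall 0 1 1648 [83.4 88.1 92.1]
wall 0 -1 1132 [-96.  -89.4 -86.2]
wall 1 1 659 [134.5 136.  139.9]
wall 1 -1 585 [-139.5 -136.  -134.3]
0 [0.93, 0.93, 0.14, 0.14]
1 [-2.22, -2.22, False, False]
2 [0.93, 0.93, 0.14, 0.14]
3 [-2.22, -2.22, False, False]
```

```bash
cat > pk.py <<'E'
from h import *
H=np.array([570.7,-174.2]); y=np.radians(11.7)
ctrl.gripper_to(45,80); ctrl.move_ptp(np.r_[H,110],down(y))
print(ctrl.move_l(np.r_[H,22.],vel=120,threshold=10)); st('at')
ctrl.gripper_to(5,80); s=st('grip')
if not 10<s['grip_width']<18: raise SystemExit('nogrip')
z0=s['eef_pos'][2]; np.save('z0.npy',z0)
ctrl.move_l(np.r_[H,60.],vel=80); st('l'); ctrl.move_l(np.r_[H,150.],vel=180); st('up')
t=own2w(-.8,0); R=down(TH+np.pi/2)
ctrl.move_ptp(np.r_[t,170.],R); ctrl.move_l(np.r_[t,64+z0-12+14],vel=150); st('hover')
im,d=optics.grab_frame('top'); P=cloud(cam('top'),d); im2,d2=optics.grab_frame('scene'); P2=cloud(cam('scene'),d2)
save('s9.png',cv2.resize(im2[90:220,300:460],None,fx=4.8,fy=4.5,interpolation=2)); np.savez('hov.npz',im=im,d=d,im2=im2,d2=d2)
for n,Q,dd in(('top',P,d),('scene',P2,d2)):
    k=(dd>0)&(Q[...,2]>72)&(Q[...,2]<84)&(abs(Q[...,0]-556)<120)&(abs(Q[...,1]-180)<160); q=Q[k]
    for _ in range(4):
        c=np.linalg.lstsq(np.c_[q[:,:2]-TR,np.ones(len(q))],q[:,2],rcond=None)[0]; r=q[:,2]-np.c_[q[:,:2]-TR,np.ones(len(q))]@c; q=q[abs(r)<3]
    o=w2own(q[:,:2]); print(n,len(q),'plane',c.round(4),np.percentile(o,[.5,99.5],0).round(1))
E
python3 pk.py
```

```text
False
at 43.7 [ 571.5 -174.4   22.8] F [-0.5 -0.5 -0.3] w 45.1 g 0.0
grip 44.09 [ 571.7 -174.7   23.3] F [-0.7  0.4  5. ] w 12.6 g 79.8
l 44.72 [ 570.7 -174.2   60.3] F [ 0.2 -0.1 -3.5] w 12.5 g 78.7
up 45.37 [ 569.8 -173.8  148.8] F [-1.2  0.6 -3.6] w 12.2 g 78.7
hover 47.39 [556.4 180.1  90. ] F [ 1.   0.7 -2.8] w 12.5 g 78.7
top 2924 plane [ 2.20000e-03 -1.10000e-03  7.85767e+01] [[ -80.3 -133.1]
 [  80.4  112.7]]
scene 2706 plane [ 1.40000e-03 -0.00000e+00  7.81568e+01] [[ -78.6 -133.9]
 [  83.4  127.1]]
```

View pics/s9.png

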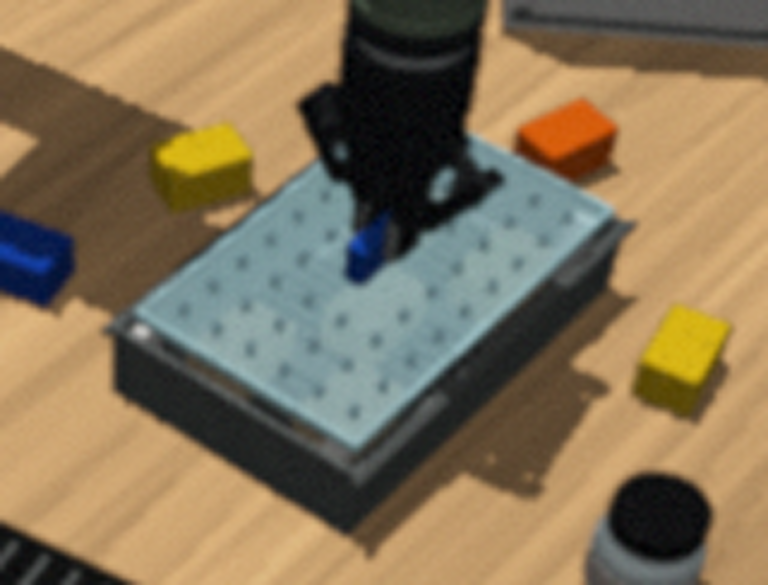

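The plate is level over the tray at (350,290), but the picture and extents put it about 2 mm towards -y. I'll correct that and lower it.

```bash
cat > seat.py <<'E'
from h import *
t=own2w(-1.1,2.3); z0=float(np.load('z0.npy'))
ctrl.move_l(np.r_[t,64+z0-12+9],vel=40); st('corr')
print(ctrl.move_l(np.r_[t,64+z0-12-5],vel=25,threshold=6)); s=st('down'); print('height above seat',s['eef_pos'][2]-(64+z0-12))
E
python3 seat.py
```

```text
corr 47.78 [555.  183.   84.4] F [ 0.8  0.7 -3.3] w 12.5 g 78.7
True
down 48.21 [555.5 182.8  75.3] F [-0.2 -1.   3. ] w 12.5 g 79.7
height above seat -0.010977392398174857
```

The plate reached seat height exactly. I'll release, retreat and check.

```bash
python3 - <<'E'
from h import *
s=sensors.read_state(); p=np.array(s['eef_pos'])
ctrl.gripper_to(40); ctrl.move_l(p+[0,0,100],vel=150); ctrl.move_ptp([400,-250,300],down(0)); st('away')
im,d=optics.grab_frame('top'); P=cloud(cam('top'),d); im2,d2=optics.grab_frame('scene'); P2=cloud(cam('scene'),d2)
save('s10.png',np.hstack([cv2.resize(im[90:260,120:320],(400,340)),cv2.resize(im2[90:330,280:480],(400,480))[:340]]))
for n,Q,dd in(('top',P,d),('scene',P2,d2)):
    k=(dd>0)&(Q[...,2]>56)&(Q[...,2]<74); o=w2own(Q[...,:2]); k&=(abs(o[...,0])<78)&(abs(o[...,1])<128); q=Q[k]; c=np.linalg.lstsq(np.c_[o[k],np.ones(len(q))],q[:,2],rcond=None)[0]; print(n,len(q),c.round(4),np.percentile(q[:,2],[1,99]).round(1))
E
```

```text
away 51.16 [ 400.3 -249.3  299.5] F [-0.1 -0.2  0.5] w 40.3 g 0.0
top 5559 [-2.00000e-04  1.20000e-03  6.40775e+01] [59.  69.5]
scene 3362 [-2.00000e-04  7.00000e-04  6.28928e+01] [58.5 67.7]
```

View pics/s10.png

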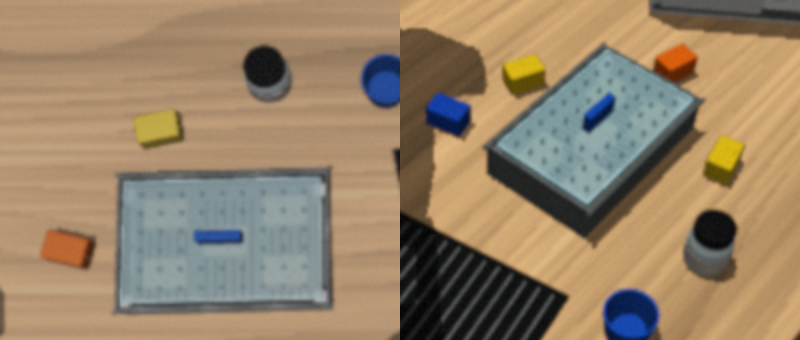

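The plate sits level at 64 mm, flush inside the rim with its handle up at (218,237). The blocks are visible beneath it and the bystanders haven't moved. I'm handing the job in.

```bash
python3 -c "
from h import *
print(ctrl.finish_job())"
```

```text
the job is handed in; nothing more can be done
None
```

The job is handed in at about 51 s of the 72 s: the plate was laid on the mat first, then the five blocks were spread flat 2-1-2 over all three panels, and the plate is now home and flush with the rim, handle up.

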